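Open the push-and-turn cap of the contact-cleaner bottle

TASK

Open the square cleaner bottle that is clamped in the bench stand: push its wide safety cap down, turn it anticlockwise (seen from above) until it comes free, lift it off, and finish holding it level in the gripper, still and straight above the open neck, about 8 cm higher than where it sat. Do not put the cap down or let go of it, and leave the round bottle, the solder reel, the screwdriver and the metal box where they are.

Things in the scene. Friction and masses are not known exactly. Their poses are not given: they have to be found in the camera images.
- bottle: White square cleaner bottle, 86 mm square, in a dark steel stand (124 mm square) screwed to the bench: it cannot move. The other bottle is round. Origin: centre of the stand's underside, on the bench; z up the neck's axis. Shoulder ends 117 mm up; then a round neck, 32 mm diameter, with three lugs (44 mm over all). The locked cap stands from 136 to 180 mm above the origin.
- neck_rim (a point): Centre of the rim of the bottle's neck, 145.5 mm above the bench; axes as the bottle's. Turn of the cap from locked, anticlockwise from above: the nibs to be passed lie in the first 0.35 rad; from 0.7 to 1.4 rad it lifts straight off (1.05 is the middle); at about 1.4 it meets a stop, still free to lift. Clockwise is blocked.
- cap_center (a point): Centre (half-way up) of the grey ribbed safety cap: straight cylinder, 54 mm diameter, 44 mm tall, 35 to 70 g, loose; z up its axis. Locked: 158 mm above the bench on the neck's axis, its x within 0.1 rad of the bottle's. It must be 3.5 mm or more lower than locked to turn, and can go down 8 mm before it bottoms on the rim. Raised 15 mm after the turn it is clear of the lugs.
- round_center (a point): Centre (half-way up) of the round white bottle, 76 mm diameter, 165 mm tall, standing loose on the bench: a bystander.
- reel_center (a point): Centre of the metal solder reel, 60 mm diameter, 46 mm tall, standing on its flange: a bystander.
- driver_grip (a point): Handle of a screwdriver lying on the bench near the robot: a bystander.
- di_center (a point): Centre of a grey metal box, 110 x 85 x 45 mm: a bystander.
- plug (a joint): Sprung plug in the neck that pushes the cap up: 0 with the cap locked, grows as the cap is pressed (m, 0.008 with the cap bottomed on the rim), -0.003 with the cap off. It pushes with 6 N at 0 and 12.4 N at 0.008.
Not all that is in view belongs to the job. What is shaped like the part that bears cap_center but purple is not meant. What is shaped like the bottle but orange is not meant.

How it is judged (in metres and radians):
On the way, in this order (a step that is already met when the one before it is completed fails the run):
1. the cap is pressed down at least 2 mm, before it is turned (z of cap_center in the frame of bottle below 0.156 m and angle between the x axis of cap_center and the x axis of bottle, either way round below 0.3 rad), for 0.05 s.
2. the cap is turned free (0.6 rad or more) while still on the neck (angle between the x axis of cap_center and the x axis of bottle, either way round above 0.6 rad and horizontal distance between cap_center and neck_rim below 0.01 m and z of cap_center in the frame of bottle below 0.172 m), for 0.05 s.
At the end, for the whole second after the job is handed in: The cap is off and held still (under 30 mm/s) in the fingers (over 2 N), not touching the bottle, 40 to 160 mm higher than when locked, within 35 mm of the neck's axis and 0.3 rad of level; round bottle, reel, screwdriver and metal box within 30 mm of their starts (z of cap_center in the frame of bottle between 0.198 and 0.318 m and horizontal distance between cap_center and neck_rim below 0.035 m and angle between cap_center's own z axis and vertical below 0.3 rad and linear speed of cap below 0.03 m/s and contact force between the fingers and cap above 2 N and contact force between cap and bottle below 0.05 N and distance of each of round_center, reel_center, driver_grip, di_center from where it was at the start of the episode below 0.03 m); the arm keeps its last pose, push and grip.
It fails at once if a bystander is moved more than 40 mm (distance of any of round_center, reel_center, driver_grip, di_center from where it was at the start of the episode above 0.04 m).
It also fails if it takes over 32 s, if anything falls off the work surface, if the arm or the gripper's body presses on something with over 40 N, if the wrist force passes 120 N, or if a joint passes its speed limit or range.

ROBOT

A 6-joint arm with a two-finger parallel gripper is mounted at the origin on the work surface. World frame = base frame: x ahead of the robot, y to its left, z up, the work surface at z = 0. Lengths are in m, angles in degrees, forces in N, time in s.
With the tool pointing down it reaches from about 0.4 to 0.825 m from the base axis. Payload 7 kg.
Tool frame: the origin (TCP) lies midway between the tips of the shut fingers; the grasp point (between the pads) lies 19 mm behind it; z points along the fingers, y is the line along which they close (so a half turn about z gives the same grasp; the last joint's range is limited). The gripper opens to 88 mm and grips with 3 to 60 N. Pads are 19 mm wide; open, the fingers measure 130 mm over their backs; the gripper's body (78 mm by 193 mm) begins 47 mm behind the grasp point.
Start: joints at [87.726, 20.546, 0.682, 0, -70.136, -16.507], TCP at [0.217, 0.639, 0.227] pointing down, gripper open.
Joint ranges: [-176.03, 176.03], [-82.01, 121.73], [-58.28, 71.71], [-173.87, 95.51], [-174.79, -0.11], [-173.66, 173.66]. Speed limits (degrees/s): [136.94, 136.94, 172.46, 180, 180, 180].

INTERFACE

Orientations are given as [roll, pitch, yaw] about the fixed x, y, z axes, in that order (R = Rz(yaw) Ry(pitch) Rx(roll)).
In Python, from plant import telemetry, viewer, workorder gives the robot as it stands. The module is installed in compiled form; this text tells all that it offers.
- The arm moves only by the tool carry_out, never from a script. Its argument "rows" is a list of rows, each a list of 6 numbers: the shift along the tool's x, y, z in m, then the turn, a rotation vector about the tool's x, y, z in rad. In form: [[tx, ty, tz, ax, ay, az], ...]. A call has 1 to 8 rows; each row is the pose to reach, as a shift and turn from the pose commanded when the call began, along the tool's axes at that moment; what a row does not reach only later rows make up. A row lasts 1/8 s, in which the tool goes at most 62.5 mm and 10.7 degrees, less where a joint would pass 70% of its speed; a pose out of reach is approached as far as the arm can. A call with a gripper value outside its range is refused whole. "grip" is the gripper's target within -1 to 1 (fully open at 1, half-way at 0, shut at -1), set as the call begins (left out, the last holds). The fingers move at their own pace and stop on an object; the grip force is fixed at half the most. Time passes only in rows, so rows that repeat a pose let the fingers close. It gives the time, the measured TCP pose, the force, the opening and the grip force at its end, in the units of the state.
- telemetry.get_obs(): the state, without advancing time (a new reading comes with each control period).
- viewer.snapshot(name): name is "side" or "top" or "wrist"; returns the picture (420x560x3 uint8, red, green, blue); there is no depth.
- viewer.camera_info(name): a dict with "intrinsics" (3x3 intrinsics, pixels), "k1" (the pictures are not rectified: a ray, as slopes to the right and down, at radius r is drawn at 1 + k1 r^2 times it, then the intrinsics apply), "extrinsics" (4x4, takes a point from camera to world coordinates); the wrist camera has in their place "tool_from_camera" (4x4, takes a point from camera to tool coordinates, whose origin is the TCP and whose axes are the flange's). Camera axes: x right, y down, z forward; pixel columns grow to the right and rows downward; lengths in m; the calibration is good to about 2 mm. A picture is of the moment at which its call begins: read the wrist's pose just before it. camera_info takes no time and is no camera call.
- workorder.close_job(): hands the job in; it is judged then, once.
The state is a dict: "clock": time; "joint_pos": joint angles; "qvel": joint speeds; "tau": joint torques, N m; "tool_pos": TCP position; "orientation": TCP orientation; "force": force on the tool from outside, world axes, zero at the start; "moment": the same for the moment, N m; "opening": finger opening in m; "gripper_force": force on a finger pad.
Only numpy, scipy, OpenCV 4.12 (cv2) and the standard library are available. Lean on these libraries where they do the work, as an engineer would, in place of code of your own. Each camera call takes 0.05 s, during which the arm holds its last target. There are 200 camera calls.

## Working session

There is one attempt and no reset: what is moved stays moved. The work goes in short steps, Python scripts to look and compute and a tool call to move; the robot and the scene stay as the last step left them, time stands still between calls to the robot, and variables do not carry over. Pictures are saved under pics/ and viewed, at most 10 in all, crops included, and the job is handed in when it is done.

Besides the shell and the picture viewer there is one more tool, called after "Request:" as name(argument=value, ...) on one line, values as JSON. carry_out: Moves the arm, as the interface text tells. Its arguments: {"type":"object","properties":{"rows":{"type":"array"},"grip":{"type":"number"}},"required":["rows"]}

```bash
mkdir -p pics; cat > h.py <<'E'
import numpy as np, cv2
from plant import telemetry, viewer, workorder
from scipy.spatial.transform import Rotation as R
def T_tool():
    o=telemetry.get_obs(); T=np.eye(4); T[:3,3]=o["tool_pos"]
    T[:3,:3]=R.from_euler('xyz',o["orientation"],degrees=True).as_matrix(); return T
def cam(name,T=None):
    c=viewer.camera_info(name)
    E=np.array(c["extrinsics"]) if "extrinsics" in c else T@np.array(c["tool_from_camera"])
    return np.array(c["intrinsics"]),c["k1"],E
def ray(c,px):
    K,k1,E=c
    d=cv2.undistortPoints(np.array([[px]],float),K,np.array([k1,0,0,0.]))[0,0]
    return E[:3,3],E[:3,:3]@np.array([d[0],d[1],1])
def onz(c,px,z):
    o,d=ray(c,px); return o+d*(z-o[2])/d[2]
def proj(c,p):
    K,k1,E=c; q=np.linalg.inv(E)@np.append(p,1)
    return cv2.projectPoints(q[:3][None],np.zeros(3),np.zeros(3),K,np.array([k1,0,0,0.]))[0][0,0]
E
python3 - <<'E'
from h import *
print(telemetry.get_obs())
ims=[]
for n in ("side","top","wrist"):
    T=T_tool(); im=viewer.snapshot(n)[:,:,::-1]; cv2.imwrite(f"pics/{n}0.png",im)
    print(n,cam(n,T))
E
```

```text
{'clock': 0.0, 'joint_pos': array([ 8.77258072e+01,  2.05905737e+01,  6.35595034e-01, -2.07793874e-02,
       -7.01355489e+01, -1.65065846e+01]), 'qvel': array([ 0.09427179, -0.01604656, -0.04697952,  0.04794204, -0.09656359,
        0.02993917]), 'tau': array([-9.24944325e-04, -5.82721531e+01,  2.93044871e+01,  6.99722081e+00,
        6.80449579e-03, -1.75606833e-04]), 'tool_pos': array([0.21718305, 0.63860499, 0.22564417]), 'orientation': array([ 1.79907653e+02, -6.99465928e-03, -1.87878480e+01]), 'force': array([-0.59647772, -0.13868604,  0.77680302]), 'moment': array([-0.05201102, -0.02065696,  0.02934154]), 'gripper_force': 0.0, 'opening': 0.08783147138830835}
side (array([[451.99410029,   0.        , 279.18179315],
       [  0.        , 451.99410029, 209.30097515],
       [  0.        ,   0.        ,   1.        ]]), -0.12114643683258752, array([[ 0.93549504, -0.17819079,  0.30511813,  0.25083454],
       [-0.35253317, -0.52901318,  0.7719232 , -0.85578536],
       [ 0.0238619 , -0.82969458, -0.55770737,  0.71287131],
       [ 0.        ,  0.        ,  0.        ,  1.        ]]
[... 160 characters left out ...]
), 0.020325886235761825, array([[-0.00957991, -0.98044765,  0.19654678,  0.37971597],
       [-0.99976217,  0.01324227,  0.01732779, -0.05339168],
       [-0.01959172, -0.19633403, -0.98034132,  1.18947891],
       [ 0.        ,  0.        ,  0.        ,  1.        ]]))
wrist (array([[333.14688399,   0.        , 278.71903835],
       [  0.        , 333.14688399, 205.8208149 ],
       [  0.        ,   0.        ,   1.        ]]), -0.06078017827804589, array([[-0.32160788, -0.91270363, -0.25207231,  0.28447278],
       [-0.94687171,  0.31043106,  0.08406259,  0.61533466],
       [ 0.00152684,  0.26571533, -0.96405033,  0.38429969],
       [ 0.        ,  0.        ,  0.        ,  1.        ]]))
```

View pics/top0.png

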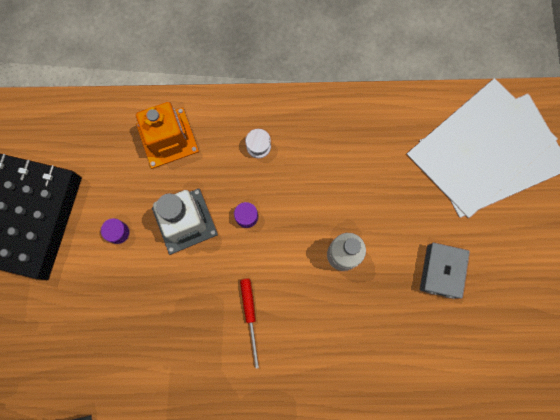

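View pics/side0.png

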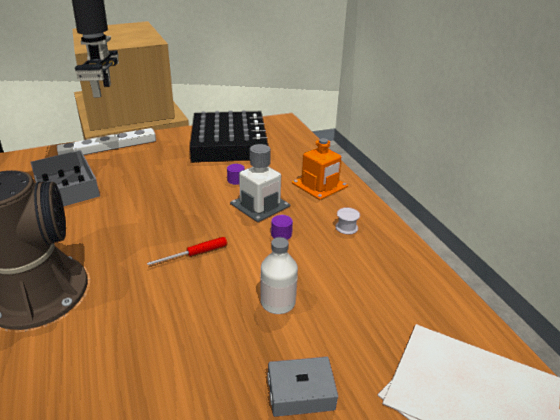

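The top view shows three candidates: a white square bottle in a dark stand with a grey cap at (169,208), an orange square one at (162,132), and a round white one at (347,250). There are also loose purple caps at (114,231) and (246,215). The one at (169,208) fits: white, square, dark stand, grey cap. I'll confirm it in a crop and measure it.

```bash
python3 - <<'E'
from h import *
im=cv2.imread("pics/top0.png"); ct=cam("top"); cs=cam("side"); s=cv2.imread("pics/side0.png")
a=cv2.resize(im[170:270,130:290],None,fx=4,fy=4,interpolation=cv2.INTER_CUBIC)
b=cv2.resize(s[135:235,215:315],(400,400),interpolation=cv2.INTER_CUBIC)
cv2.imwrite("pics/crop.png",cv2.resize(np.hstack([a,b]),None,fx=.76,fy=.76))
for p in [(169,203)]: print("cap top",onz(ct,p,.18))
print("cap side top",onz(cs,(260,150),.18))
print(im[208,169],im[225,190],s[155,260])
E
```

```text
cap top [0.59898678 0.16819674 0.18      ]
cap side top [0.59306241 0.15929734 0.18      ]
[138 138 135] [204 215 211] [85 86 85]
```

View pics/crop.png

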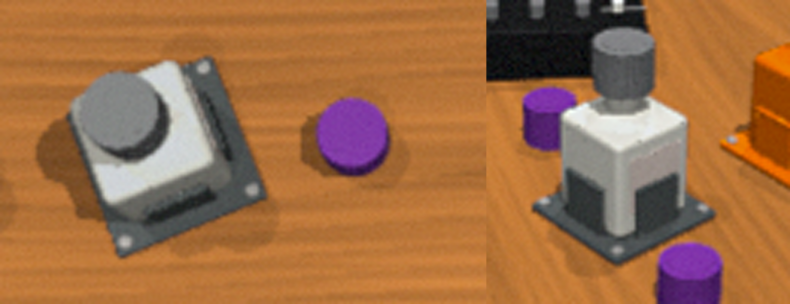

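Confirmed: white square body, dark stand, grey ribbed cap, with the purple caps lying loose on the bench. Next I compute its pose and the approach shift.

```bash
cat >> h.py <<'E'
def shift(target):
    T=T_tool(); return T[:3,:3].T@(np.array(target)-T[:3,3])
E
python3 - <<'E'
from h import *
ct=cam("top");cs=cam("side")
cap=onz(ct,(169.1,205.2),.18); S=[onz(ct,p,.008) for p in [(197.4,192),(212.9,232.5),(170.8,249.9)]]
print(cap,S,(S[0]+S[2])/2)
for a,b in ((0,1),(1,2)):
    d=S[b]-S[a]; print(np.linalg.norm(d),np.degrees(np.arctan2(d[1],d[0]))%90)
k=400*.76/100
print("side cap",onz(cs,(215+(624-486)/k,135+47/k),.18), "body yaw")
c=(cap+(S[0]+S[2])/2)/2; print(c,shift([c[0],c[1],.27]))
E
```

```text
[0.5943678  0.16785684 0.18      ] [array([0.66254286, 0.1380749 , 0.008     ]), array([0.56333912, 0.09944691, 0.008     ]), array([0.5231464 , 0.19836636, 0.008     ])] [0.59284463 0.16822063 0.008     ]
0.10645893202565598 21.274964950879962
0.10677318670647729 22.11277557895521
side cap [0.59318537 0.15641663 0.18      ] body yaw
[0.59360621 0.16803874 0.094     ] [ 0.50786426  0.32441452 -0.04366326]
```

Request:
carry_out(rows=[[0.04,0.03,-0.05,0,0,0],[0.09,0.06,-0.06,0,0,0],[0.14,0.09,-0.06,0,0,0],[0.19,0.12,-0.06,0,0,0],[0.24,0.153,-0.06,0,0,0],[0.29,0.185,-0.06,0,0,0],[0.34,0.217,-0.06,0,0,0],[0.39,0.25,-0.06,0,0,0]], grip=1)

```text
clock: 1.15
tool_pos: [0.5069, 0.2751, 0.2865]
orientation: [-180.0, 0.0, -18.8]
force: [1.0, 0.6, 0.9]
opening: 0.0877
gripper_force: 0.0
```

Request:
carry_out(rows=[[0.045,0.03,0,0,0,0],[0.09,0.055,0,0,0,0],[0.118,0.074,0,0,0,0],[0.118,0.074,0.015,0,0,0],[0.118,0.074,0.015,0,0,0],[0.118,0.074,0.015,0,0,0]])

```text
clock: 1.9
tool_pos: [0.5935, 0.1695, 0.2717]
orientation: [180.0, 0.0, -18.7]
force: [0.5, 0.0, -0.4]
opening: 0.0879
gripper_force: 0.0
```

```bash
python3 - <<'E'
from h import *
o=telemetry.get_obs(); print(o["tool_pos"],o["orientation"],o["joint_pos"],o["clock"])
T=T_tool(); im=viewer.snapshot("wrist")[:,:,::-1]; np.save("T1.npy",T); cv2.imwrite("pics/w1.png",im)
c=cam("wrist",T); print([proj(c,np.array([.5936,.168,z])) for z in (.136,.18)])
E
```

```text
[0.59351963 0.16945029 0.27166614] [ 1.79987374e+02  2.59275914e-03 -1.87147008e+01] [ 3.40415493e+01  1.37294035e+01 -3.00956174e+00  5.82358285e-03
 -7.32726549e+01  3.72420735e+01] 1.9
[array([279.41595414, 194.71269035]), array([279.54473656, 207.88761772])]
```

View pics/w1.png

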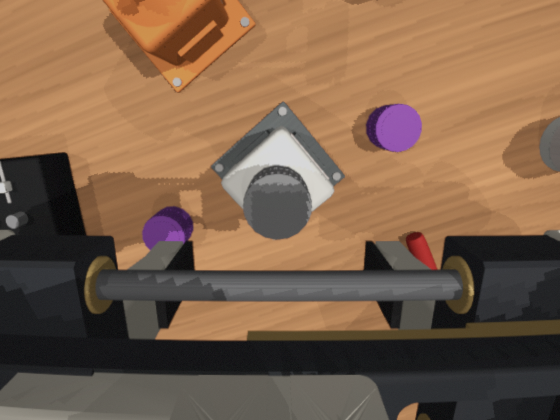

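Wrist view: the cap's top disc is at (278,205), between the fingers, and the stand's screws are at (219,167), (337,175) and (282,111). That is close to the prediction; I'll refine the aim.

```bash
python3 - <<'E'
from h import *
T=np.load("T1.npy"); c=cam("wrist",T); im=cv2.imread("pics/w1.png")
a=onz(c,(278,204.5),.18); b=(onz(c,(219,167.5),.008)+onz(c,(337,175.5),.008))/2
print(a,b,shift([*((a+b)/2)[:2],.142]))
g=im[150:240,235:325].astype(int); m=((g.max(2)<110)&(g.max(2)-g.min(2)<14)&(g.max(2)>50)).astype(np.uint8)
m=cv2.morphologyEx(m,cv2.MORPH_OPEN,np.ones((5,5)))
cs,_=cv2.findContours(m,0,2); k=max(cs,key=cv2.contourArea); print(cv2.boundingRect(k),np.array(cv2.minEnclosingCircle(k)[0])+[235,150],cv2.minEnclosingCircle(k)[1])
E
```

```text
[0.59658126 0.1682627  0.18      ] [0.59386996 0.16926739 0.008     ] [0.00174283 0.00032901 0.12996389]
(9, 32, 64, 57) [277.31102371 203.87795258] 34.510189056396484
```

Request:
carry_out(rows=[[0.0015,0,0.03,0,0,0],[0.0015,0,0.07,0,0,0],[0.0015,0,0.1,0,0,0],[0.0015,0,0.12,0,0,0],[0.0015,0,0.13,0,0,0],[0.0015,0,0.13,0,0,0]])

```text
clock: 2.7
tool_pos: [0.5952, 0.1687, 0.1416]
orientation: [180.0, 0.0, -18.7]
force: [0.5, 0.6, 0.1]
opening: 0.0878
gripper_force: 0.0
```

Request:
carry_out(rows=[[0,0,0,0,0,0],[0,0,0,0,0,0],[0,0,0,0,0,0],[0,0,0,0,0,0],[0,0,0,0,0,0],[0,0,0,0,0,0]], grip=-1)

```text
clock: 3.45
tool_pos: [0.596, 0.1694, 0.142]
orientation: [-179.9, -0.1, -18.8]
force: [0.4, 5.7, 0.9]
opening: 0.0537
gripper_force: 30.0
```

Request:
carry_out(rows=[[0,0,0.002,0,0,0],[0,0,0.004,0,0,0],[0,0,0.006,0,0,0],[0,0,0.007,0,0,0],[0,0,0.007,0,0,0],[0,0,0.007,0,0,0]])

```text
clock: 4.2
tool_pos: [0.5961, 0.1694, 0.1364]
orientation: [-179.9, -0.1, -18.7]
force: [-3.2, 4.3, 9.8]
opening: 0.0536
gripper_force: 30.0
```

Pressed 5.6 mm at about 10 N, matching the spring. Now I turn it anticlockwise (tool −z).

Request:
carry_out(rows=[[0,0,0,0,0,-0.07],[0,0,0,0,0,-0.14],[0,0,0,0,0,-0.21],[0,0,0,0,0,-0.28],[0,0,0,0,0,-0.35],[0,0,0,0,0,-0.42],[0,0,0,0,0,-0.5],[0,0,0,0,0,-0.5]])

```text
clock: 5.2
tool_pos: [0.597, 0.1686, 0.1368]
orientation: [-180.0, -0.2, 10.0]
force: [-0.1, -0.1, 9.2]
opening: 0.0537
gripper_force: 30.0
```

```bash
python3 - <<'E'
from h import *
o=telemetry.get_obs(); print(o["moment"],o["force"],o["orientation"],o["joint_pos"][5])
E
```

```text
[0.2114613  0.07833286 0.0162826 ] [-0.13400779 -0.06333105  9.23649395] [-179.99217436   -0.223739      9.97797887] 66.09350927425331
```

Request:
carry_out(rows=[[0,0,0,0,0,-0.1],[0,0,0,0,0,-0.2],[0,0,0,0,0,-0.3],[0,0,0,0,0,-0.4],[0,0,0,0,0,-0.5],[0,0,0,0,0,-0.57],[0,0,0,0,0,-0.57],[0,0,0,0,0,-0.57]])

```text
clock: 6.2
tool_pos: [0.5977, 0.1692, 0.1371]
orientation: [179.9, -0.3, 42.6]
force: [1.2, 2.8, 9.2]
opening: 0.0534
gripper_force: 30.0
```

```bash
python3 - <<'E'
from h import *
o=telemetry.get_obs(); print(o["moment"],o["force"],o["orientation"],o["joint_pos"][5])
cv2.imwrite("pics/w2.png",viewer.snapshot("wrist")[:,:,::-1])
E
```

```text
[ 0.85989445 -0.47547307  0.05876553] [1.1983122  2.75754887 9.21730551] [179.87250077  -0.29412621  42.5891492 ] 98.69128623910017
```

View pics/w2.png

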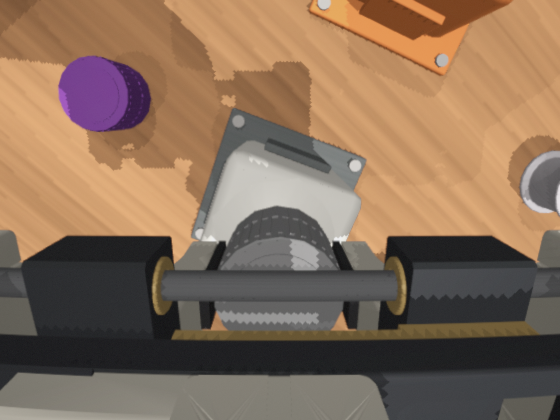

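The cap sits firmly between the pads at (280,270), and the tool has turned 61°. Now a gentle lift, watching the force.

Request:
carry_out(rows=[[0,0,-0.004,0,0,0],[0,0,-0.008,0,0,0],[0,0,-0.011,0,0,0],[0,0,-0.014,0,0,0],[0,0,-0.014,0,0,0]])

```text
clock: 6.88
tool_pos: [0.5952, 0.1693, 0.1483]
orientation: [-179.9, -0.1, 42.5]
force: [1.2, 6.2, -0.9]
opening: 0.0534
gripper_force: 30.0
```

No snag, so I continue up to about 80 mm above the locked height.

Request:
carry_out(rows=[[0,0,-0.006,0,0,0],[0,0,-0.012,0,0,0],[0,0,-0.025,0,0,0],[0,0,-0.04,0,0,0],[0,0,-0.055,0,0,0],[0,0,-0.068,0,0,0],[0,0,-0.073,0,0,0],[0,0,-0.073,0,0,0]])

```text
clock: 7.88
tool_pos: [0.5954, 0.1683, 0.2219]
orientation: [-180.0, -0.0, 42.5]
force: [0.5, 0.3, -0.6]
opening: 0.0538
gripper_force: 30.0
```

Request:
carry_out(rows=[[0,0,0,0,0,0],[0,0,0,0,0,0],[0,0,0,0,0,0],[0,0,0,0,0,0]])

```text
clock: 8.38
tool_pos: [0.5954, 0.1682, 0.2214]
orientation: [-180.0, 0.0, 42.5]
force: [-0.5, -0.5, 0.3]
opening: 0.0537
gripper_force: 30.0
```

```bash
python3 - <<'E'
from h import *
s=viewer.snapshot("side")[:,:,::-1]; w=viewer.snapshot("wrist")[:,:,::-1]
cv2.imwrite("pics/end.png",np.hstack([cv2.resize(s[70:280,160:440],None,fx=1.4,fy=1.4),cv2.resize(w,(392,294))]))
E
```

```text
(no output)
```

View pics/end.png

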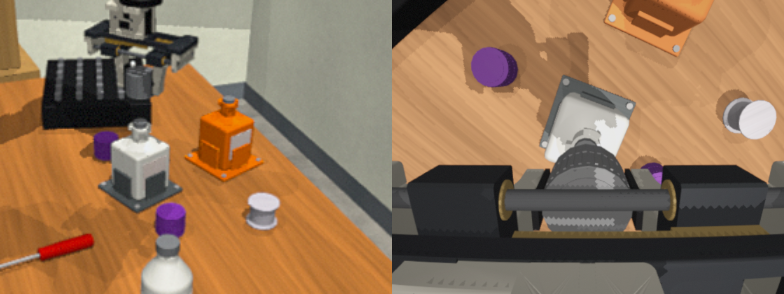

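The cap is in the gripper at (138,82), level above the open neck at (139,128). The bystanders look undisturbed.

```bash
python3 -c "
from plant import workorder; print(workorder.close_job())"
```

```text
the job is handed in; nothing more can be done
None
```

The safety cap is off and held level in the gripper about 80 mm above where it sat, straight over the open neck; the job was handed in after about 8.5 s of robot time, and the hand-in gave no verdict.

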